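# Stand the tipped amber bottle up in its bin

## Robot

A 7-joint arm with a two-finger parallel gripper is mounted at the origin on the work surface. World frame = base frame: x ahead of the robot, y to its left, z up, the work surface at z = 0. Lengths are in m, angles in degrees, forces in N, time in s.
With the tool pointing down it reaches from about 0.425 to 0.875 m from the base axis. Payload 4.7 kg.
Tool frame: the origin (TCP) lies on the centre line of the jaws, within the pads' length; the fingertips stand 11 mm ahead of it and the grasp point (between the pads) lies 8 mm behind it; z points along the fingers, y is the direction in which the jaws open and shut (so a half turn about z gives the same grasp; the last joint's range is limited). The gripper opens to 87 mm and grips with 3 to 60 N. Pads are 19 mm wide; open, the fingers measure 117 mm over their backs; the gripper's body (75 mm by 190 mm) begins 51 mm behind the grasp point.
Start: joints at [64.349, 18.392, -4.016, 83.108, 1.295, 78.541, -3.26], TCP at [0.29, -0.582, 0.234] pointing down, gripper open.
Joint ranges: [-163.93, 163.93], [-17.29, 119.83], [-79.2, 71.16], [3.27, 140.29], [-89.18, 269.18], [5.43, 117.66], [-154.24, 154.24]. Speed limits (degrees/s): [147.25, 147.25, 180, 180, 180, 180, 180].

## Interface

Orientations are given as [roll, pitch, yaw] about the fixed x, y, z axes, in that order (R = Rz(yaw) Ry(pitch) Rx(roll)).
In Python, from cell import env gives the robot as it stands.
- The arm moves only by the tool servo_tool, never from a script. Its argument "moves" is text: rows parted by semicolons, each of 7 numbers parted by spaces: the shift along the tool's x, y, z as a fraction of full scale, then the turn, a rotation vector about the tool's x, y, z as a fraction of full scale, then the gripper's target within -1 to 1 (shut at 1, half-way at 0, fully open at -1). A call has 1 to 20 rows; each row shifts and turns the pose as measured when the row begins, along the tool's axes as they then stand; what a row does not reach is not made up. Full scale, the value 1, is 1000 mm for a shift and 0.5 rad for a turn. A row lasts 1/12 s, in which the tool goes at most 41.7 mm and 7.16 degrees, less where a joint would pass 70% of its speed; a pose out of reach is approached as far as the arm can. A call with a number of a shift or a turn outside -1 to 1 is refused whole. A call with a gripper value outside its range is refused whole. The fingers move at their own pace and stop on an object; "squeeze" is the grip in N (left out, the last holds). Time passes only in rows, so rows that do not move let the fingers close. It gives the time, the measured TCP pose, the force and the opening at its end, in the units of the state.
- env.get_obs(): the state, without advancing time (a new reading comes with each control period).
- env.read_camera(name): name is "scene" or "top"; returns a dict with "img" (400x640x3 uint8, red, green, blue), "range_z" (400x640 float32, m along the optical axis (not along the pixel's ray), 0 where there is no reading), "mtx" (3x3 intrinsics, pixels), "T" (4x4, takes a point from camera to world coordinates). Camera axes: x right, y up, looking along -z (the intrinsics and any distortion apply to the point x, -y, -z); pixel columns grow to the right and rows downward; lengths in m; the calibration is good to about 2 mm. A picture is of the moment at which its call begins.
- env.sign_off(): hands the job in, once; it reports no verdict.
The state is a dict: "time_s": time; "qpos": joint angles; "joint_velocities": joint speeds; "effort": joint torques, N m; "tool_pos": TCP position; "tool_rot": TCP orientation; "force": force on the tool from outside, world axes, zero at the start; "wrist_torque": the same for the moment, N m; "grip_width": finger opening in m.
Only numpy, scipy, OpenCV 4.12 (cv2) and the standard library are available. Lean on these libraries where they do the work, as an engineer would, in place of code of your own. Each camera call takes 0.05 s, during which the arm holds its last target.

## Task

The two slim square bottles in the grey two-compartment bin have tipped over and lean against its far wall. Stand the amber-brown one with the white cap upright on the floor of its own compartment, without lifting it out of the bin, and set it down gently rather than dropping it. Leave the white bottle with the blue cap leaning as it is.

Things in the scene. Friction and masses are not known exactly. Their poses are not given: they have to be found in the camera images.
- amber_bottle: Slim square bottle, amber-brown with a white cap: flat-sided body 36 x 36 mm, 165 mm tall, then a round cap 28 mm across; 195 mm in all, about 0.25 kg. Origin: centre of its flat base; z runs from base to cap. Leans some 40 deg along the bin's +x: its base edge on the floor near the -x wall, its body on the +x rim, the top third clear above the rim. In either compartment; stands by itself on its base.
- white_bottle: Slim square bottle, white with a blue cap: flat-sided body 36 x 36 mm, 165 mm tall, then a round cap 28 mm across; 195 mm in all, about 0.25 kg. Origin: centre of its flat base; z runs from base to cap. Leans likewise in the other compartment, about 90 mm beside the amber one; it must stay so.
- bin: Deep grey open bin, fixed, outside 124 (x) x 187 (y) x 101 mm high, walls and floor 6 mm. Origin: centre of its underside; z up, +x: the side the bottles lean to, roughly away from the robot. A 5 mm divider at y = 0, as high as the walls, makes two compartments, each 112 (x) x 85 mm (y) inside, 95 mm deep, centred at y = +45 and -45 mm.

How it is judged:
By the outcome, as a careful person would: the job done as asked, in the order asked, and still so for the second after the job is handed in, with the robot touching nothing.
It also fails if it takes over 32 s, if anything falls off the work surface, if the arm or the gripper's body presses on something with over 40 N, if the wrist force passes 120 N, or if a joint passes its speed limit or range.

## Working session

There is one attempt and no reset: what is moved stays moved. The work goes in short steps, Python scripts to look and compute and a tool call to move; the robot and the scene stay as the last step left them, time stands still between calls to the robot, and variables do not carry over. Pictures are saved under pics/ and viewed, and the job is handed in when it is done.

Besides the shell and the picture viewer there is one more tool, called after "Request:" by a JSON object that holds its "name" and its "arguments", one argument or row to a line. servo_tool: Moves the arm, as the interface text tells. Its arguments: {"type":"object","properties":{"moves":{"type":"string"},"squeeze":{"type":"number"}},"required":["moves"]}

```bash
ls; mkdir -p pics; python3 - <<'E'
from cell import env
import cv2,numpy as np
o=env.get_obs();print(o)
for n in("scene","top"):
    c=env.read_camera(n);cv2.imwrite(f"pics/{n}0.png",c["img"][:,:,::-1]);np.savez(f"{n}0.npz",**c);print(n,c["mtx"],c["T"], [k for k in c])
E
```

```text
pics
{'time_s': 0.0, 'qpos': array([64.34877518, 18.43956972, -4.01668159, 83.17633963,  1.2966357 ,
       78.54103387, -3.25991671]), 'joint_velocities': array([ 0.00560185, -0.06133345, -0.07352436, -0.03529345,  0.05519088,
        0.00794436,  0.03509705]), 'effort': array([ 1.42139299e-03, -4.91280806e+01, -4.02605440e-01, -3.12526560e+01,
       -6.36624824e-02,  4.37430537e-02,  1.66849409e-04]), 'tool_pos': array([ 0.28932675, -0.58144633,  0.23244329]), 'tool_rot': array([-1.79888399e+02,  7.08129583e-03,  2.64625145e+01]), 'force': array([ 1.03721537, -0.11666079, -0.98585843]), 'wrist_torque': array([-0.0777999 ,  0.01296217,  0.04453149]), 'grip_width': 0.08721898699659927}
scene [[473.07786545   0.         325.02445786]
 [  0.         473.07786545 198.15792706]
 [  0.           0.           1.        ]] [[ 0.39739274 -0.64762503  0.65012371  0.96634426]
 [ 0.91742509  0.29602623 -0.26589413 -0.13218387]
 [-0.02025398  0.70210419  0.71178612  0.52400274]
 [ 0.          0.          0.          1.        ]] ['img', 'range_z', 'mtx', 'T']
top [[400.81292756   0.         313.35046198]
 [  0.         400.81292756 200.11758252]
 [  0.           0.           1.        ]] [[-0.00611662  0.99467135 -0.10291496  0.45061838]
 [-0.99984478 -0.00438281  0.01706471  0.05877446]
 [ 0.01652272  0.10300336  0.99454377  0.67429819]
 [ 0.          0.          0.          1.        ]] ['img', 'range_z', 'mtx', 'T']
```

View pics/scene0.png

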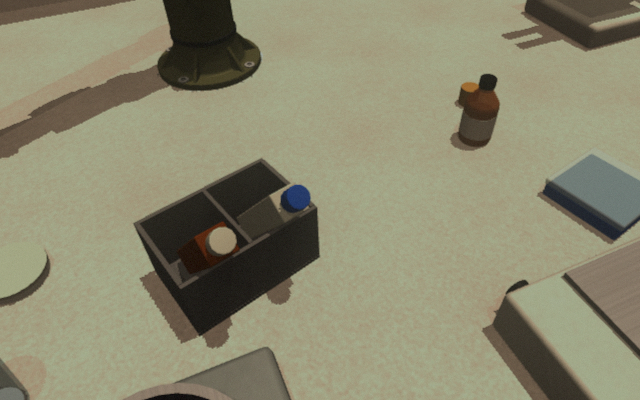

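View pics/top0.png

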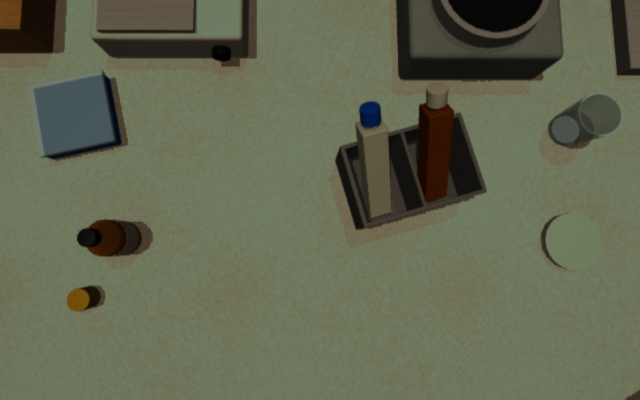

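Top view: bin corners at about (340,150), (460,117), (484,190) and (360,226). The amber bottle runs from its base at (437,197) to its cap at (437,90). The scene view shows the amber cap at (222,240) and the blue cap at (297,197). Next I'll fit the point clouds.

```bash
cat > h.py <<'E'
import numpy as np,cv2
def cloud(c):
    z=c["range_z"];K=c["mtx"];v,u=np.mgrid[:400,:640]
    p=np.stack([(u-K[0,2])/K[0,0]*z,-(v-K[1,2])/K[1,1]*z,-z],-1)
    return p@c["T"][:3,:3].T+c["T"][:3,3], z>0
def masks(c):
    h=cv2.cvtColor(c["img"],cv2.COLOR_RGB2HSV).astype(int);return h
E
python3 - <<'E'
import numpy as np,cv2
from h import *
for n in("top","scene"):
    c=dict(np.load(n+"0.npz"));P,ok=cloud(c)
    roi=ok&(P[...,0]>.35)&(P[...,0]<.8)&(P[...,2]>.02)
    sl=np.zeros_like(ok)
    if n=="top": sl[80:235,330:490]=1
    else: sl[150:335,130:325]=1
    roi&=sl
    # rim
    rim=roi&(abs(P[...,2]-.101)<.006)
    r=cv2.minAreaRect(P[rim][:,:2].astype(np.float32));print(n,"rim n",rim.sum(),"z med",np.median(P[rim][:,2]),r)
    print(np.histogram(P[roi][:,2],bins=np.arange(.02,.2,.01)))
    h=masks(c)
    am=roi&(((h[...,0]<12)|(h[...,0]>172))&(h[...,1]>170))&(h[...,2]>30)
    print("amber",am.sum()); Q=P[am]; m=np.median(Q,0);u,s,vt=np.linalg.svd(Q-Q.mean(0),full_matrices=False)
    print(Q.mean(0),vt,s/np.sqrt(len(Q)),np.percentile(Q,[1,99],axis=0))
    vis=c["img"].copy();vis[am]=[0,255,0];vis[rim]=[255,0,255];cv2.imwrite(f"pics/m_{n}.png",vis[:,:,::-1])
E
```

```text
top rim n 2469 z med 0.10123511321130707 ((0.5550327301025391, -0.09646470844745636), (0.1241476833820343, 0.18767119944095612), 15.854944229125977)
(array([ 313,  606,  690,  715,  763,  830,  878, 1035, 2025,  444,  468,
        545,  601,  658,  566,  273,    0]), array([0.02, 0.03, 0.04, 0.05, 0.06, 0.07, 0.08, 0.09, 0.1 , 0.11, 0.12,
       0.13, 0.14, 0.15, 0.16, 0.17, 0.18, 0.19]))
amber 2068
[ 0.57845236 -0.13263092  0.10422427] [[-0.63532353 -0.19178635 -0.74805214]
 [-0.22502542  0.97261051 -0.0582439 ]
 [-0.73873376 -0.13132703  0.66107915]] [0.04921563 0.01018299 0.00361813] [[ 0.51917467 -0.16169051  0.0329905 ]
 [ 0.63280381 -0.10325144  0.15507917]]
scene rim n 3138 z med 0.10035857217531768 ((0.5559366941452026, -0.09520156681537628), (0.12661004066467285, 0.1876049041748047), 15.9232177734375)
(array([ 950, 1318, 1434, 1529, 1615, 1781, 1920, 2287, 1929,  178,  185,
        558,  325,  553,  812,  286,    0]), array([0.02, 0.03, 0.04, 0.05, 0.06, 0.07, 0.08, 0.09, 0.1 , 0.11, 0.12,
       0.13, 0.14, 0.15, 0.16, 0.17, 0.18, 0.19]))
amber 468
[ 0.6231535  -0.12978447  0.13228896] [[ 0.63878546  0.15712634  0.7531696 ]
 [-0.70423669  0.51363856  0.49012866]
 [ 0.30984483  0.84349673 -0.43875898]] [0.03920707 0.01334457 0.01074357] [[ 0.50812472 -0.16067662  0.03188564]
 [ 0.64840978 -0.1001966   0.15504113]]
```

```bash
cat > fit.py <<'E'
import numpy as np,cv2,sys
from scipy.optimize import least_squares
from scipy.spatial.transform import Rotation as R
from h import *
C=np.array([.5553,-.0960,0]);YAW=15.9
B=R.from_euler('z',YAW,degrees=True)
def inbin(P): return B.inv().apply(P-C)
def sdf(p,w,h):
    q=np.abs(p-[0,0,h/2])-[w,w,h/2]
    return np.linalg.norm(np.maximum(q,0),axis=-1)+np.minimum(q.max(-1),0)
def pose(x): return B*R.from_euler('z',x[3],degrees=True)*R.from_euler('y',x[4],degrees=True)*R.from_euler('xz',[x[5],0],degrees=True) if len(x)>5 else B*R.from_euler('z',x[3],degrees=True)*R.from_euler('y',x[4],degrees=True)
def fit(side,cams,x0=None,verbose=True):
    Q=[]
    for c in cams:
        P,ok=cloud(c);b=inbin(P.reshape(-1,3))
        k=ok.ravel()&(abs(b[:,1]-side*45)<38)&(b[:,0]<95)&(b[:,0]>-50)&(b[:,2]>.02)&(b[:,2]<.23) if 0 else ok.ravel()&(abs(b[:,1]-side*.045)<.034)&(b[:,0]<.12)&(b[:,0]>-.048)&(b[:,2]>.02)&(b[:,2]<.24)
        k&=~((b[:,0]>.042)&(b[:,2]<.107))
        Q.append(b[k])
        if verbose: print("n",k.sum())
    Q=np.vstack(Q)
    if x0 is None: x0=[-.0415,side*.045,.018,0,41.6]
    def res(x):
        r=R.from_euler('zy',[x[3],0],degrees=True)*R.from_euler('y',x[4],degrees=True)
        l=r.inv().apply(Q-x[:3])
        cap=np.hypot(np.hypot(l[:,0],l[:,1])-.014,0)
        dc=np.maximum(np.hypot(l[:,0],l[:,1])-.014,np.abs(l[:,2]-.18)-.015)
        return np.minimum(np.abs(sdf(l,.018,.165)),np.abs(dc))
    s=least_squares(res,x0,loss='soft_l1',f_scale=.002,x_scale=[.01,.01,.01,5,5])
    rr=res(s.x);print("bin-frame base",s.x[:3].round(4),"az,tilt",s.x[3:].round(2),"med res",np.median(rr),np.mean(rr<.004))
    return s.x
if __name__=="__main__":
    t=dict(np.load("top0.npz"));s=dict(np.load("scene0.npz"))
    for side in(-1,1):
        for cs in([t],[s],[t,s]): fit(side,cs)
E
python3 fit.py
```

```text
n 3334
bin-frame base [-0.0382 -0.0432  0.018 ] az,tilt [-0.08 40.11] med res 0.00039711392587551877 1.0
n 1840
bin-frame base [-0.037  -0.0423  0.0169] az,tilt [-1.000e-02  3.988e+01] med res 0.00027307364298338917 1.0
n 3334
n 1840
bin-frame base [-0.0382 -0.0428  0.018 ] az,tilt [-0.06 40.15] med res 0.0004833593932894887 1.0
n 3051
bin-frame base [-0.038   0.0501  0.0179] az,tilt [-3.00e-02  4.01e+01] med res 0.00039653579696856747 1.0
n 2109
bin-frame base [-0.0368  0.051   0.0169] az,tilt [-2.00e-02  3.99e+01] med res 0.00031460205910557697 1.0
n 3051
n 2109
bin-frame base [-0.0381  0.0508  0.0179] az,tilt [-0.05 40.16] med res 0.00047043562674991147 1.0
```

```bash
cat > go.py <<'E'
import numpy as np
from scipy.spatial.transform import Rotation as R
from fit import B,C
def tgt(tilt,bx,by,bz):
    "TCP with grasp point at bin-frame (m)"
    r=B*R.from_euler('y',-tilt,degrees=True)*R.from_euler('x',180,degrees=True)
    p=C+B.apply([bx,by,bz])+r.apply([0,0,.008]); return p,r
def cur():
    from cell import env
    o=env.get_obs(); return np.array(o['tool_pos']),R.from_euler('xyz',o['tool_rot'],degrees=True),o
def delta(p,r,p0,r0):
    return r0.inv().apply(p-p0), (r0.inv()*r).as_rotvec()
E
python3 - <<'E'
import numpy as np
from h import *; from go import *
for n in("top","scene"):
    c=dict(np.load(n+"0.npz"));P,ok=cloud(c);k=ok&(P[...,0]>.2)&(P[...,0]<.75)&(P[...,1]<-.15)&(P[...,1]>-.75)&(P[...,2]<.6)
    for y in np.arange(-.7,-.1,.1):
        q=P[k&(abs(P[...,1]-y)<.05)&(P[...,2]>.03)]
        if len(q):print(n,y.round(2),q.max(0).round(3),q.min(0).round(3))
p0,r0,o=cur()
pg,r=tgt(5,-.038+.148*np.sin(np.radians(40.1)),-.0428,.018+.148*np.cos(np.radians(40.1)))
pa=pg-r.apply([0,0,.11]);print(pg,pa,r.as_euler('xyz',degrees=True))
d,w=delta(pa,r,p0,r0);print(d,w,np.degrees(w))
E
```

```text
top -0.5 [ 0.75  -0.489  0.033] [ 0.739 -0.507  0.03 ]
top -0.4 [ 0.675 -0.351  0.093] [ 0.606 -0.421  0.03 ]
top -0.3 [ 0.75  -0.25   0.112] [ 0.728 -0.338  0.03 ]
top -0.2 [ 0.75  -0.15   0.124] [ 0.506 -0.25   0.03 ]
scene -0.4 [ 0.662 -0.352  0.08 ] [ 0.625 -0.363  0.03 ]
scene -0.2 [ 0.75  -0.15   0.122] [ 0.508 -0.234  0.03 ]
[ 0.62283294 -0.12126535  0.12323881] [ 0.6136126  -0.12389183  0.23282023] [180.   -5.   15.9]
[ 4.94193953e-01 -2.65189797e-01  1.55322406e-04] [-0.00973868  0.08727445  0.18413132] [-0.55798503  5.00045779 10.54994777]
```

Request:
{"name": "servo_tool", "arguments": {
  "moves": "0.0275 -0.0147 -0.001 0 0 0 -1;0.0275 -0.0147 -0.001 0 0 0 -1;0.0275 -0.0147 -0.001 0 0 0 -1;0.0275 -0.0147 -0.001 0 0 0 -1;0.0275 -0.0147 -0.001 0 0 0 -1;0.0275 -0.0147 -0.001 0 0 0 -1;0.0275 -0.0147 -0.001 0 0 0 -1;0.0275 -0.0147 -0.001 0 0 0 -1;0.0275 -0.0147 -0.001 0 0 0 -1;0.0275 -0.0147 -0.001 0 0 0 -1;0.0275 -0.0147 -0.001 0 0 0 -1;0.0275 -0.0147 -0.001 0 0 0 -1;0.0275 -0.0147 -0.001 0 0 0 -1;0.0275 -0.0147 -0.001 0 0 0 -1"
}}

```text
time_s: 1.27
tool_pos: [0.544, -0.2185, 0.2373]
tool_rot: [-179.3, 0.7, 25.3]
force: [-0.4, -0.9, 1.2]
grip_width: 0.087
```

```bash
cat > d.py <<'E'
import sys
from go import *
np.set_printoptions(precision=4,suppress=True)
# args tilt bx by bz back
def show(t,bx,by,bz,back=0):
    p0,r0,o=cur();p,r=tgt(t,bx,by,bz);p=p-r.apply([0,0,back])
    d,w=delta(p,r,p0,r0);print("t",o['time_s'],"pos",p0,"rot",o['tool_rot'],"q",o['qpos'].round(1),"F",o['force'].round(1),"w",o['grip_width'])
    print("shift mm",(d*1000).round(1),"turn deg",np.degrees(w).round(2),"turn frac",(w/.5).round(3))
show(*map(float,sys.argv[1:]))
E
python3 d.py 5 .0573 -.0428 .1312 .11
```

```text
t 1.2667 pos [ 0.544  -0.2185  0.2373] rot [-179.3229    0.6585   25.305 ] q [ 36.5  12.3 -20.   90.9   4.2  78.5 -48.7] F [-0.4 -0.9  1.2] w 0.08704692939157918
shift mm [103.4 -55.7   3.9] turn deg [-1.03  5.7   9.37] turn frac [-0.036  0.199  0.327]
```

Request:
{"name": "servo_tool", "arguments": {
  "moves": "0.021 -0.011 0.001 0 0.04 0.06 -1;0.021 -0.011 0.001 0 0.04 0.06 -1;0.021 -0.011 0.001 0 0.04 0.06 -1;0.021 -0.011 0.001 0 0.04 0.06 -1;0.018 -0.01 0.001 0 0.03 0.06 -1;0 0 0 0 0 0 -1"
}}

```text
time_s: 1.77
tool_pos: [0.6238, -0.114, 0.2329]
tool_rot: [-178.5, -4.9, 17.0]
force: [-0.5, 1.7, 0.6]
grip_width: 0.0867
```

```bash
python3 d.py 5 .0573 -.0428 .1312 .05; python3 - <<'E'
from cell import env
import cv2
for n in("scene","top"):
    c=env.read_camera(n);cv2.imwrite(f"pics/{n}1.png",c["img"][:,:,::-1])
E
```

```text
t 1.7667 pos [ 0.6238 -0.114   0.2329] rot [-178.5064   -4.8727   16.9561] q [ 29.   15.2 -23.   88.4   2.7  73.6 -66.7] F [-0.5  1.7  0.6] w 0.08672867705101257
shift mm [-12.5   8.1  58.8] turn deg [-1.58  0.14  1.05] turn frac [-0.055  0.005  0.037]
```

Request:
{"name": "servo_tool", "arguments": {
  "moves": "-0.006 0.004 0.01 -0.025 0 0.015 -0.2;-0.006 0.004 0.015 -0.025 0 0.015 -0.2;0 0 0.015 0 0 0 -0.2;0 0 0.01 0 0 0 -0.2;0 0 0 0 0 0 -0.2"
}}

```text
time_s: 2.28
tool_pos: [0.6132, -0.1368, 0.1797]
tool_rot: [179.7, -4.4, 15.6]
force: [-1.1, -1.1, -0.3]
grip_width: 0.0618
```

```bash
python3 d.py 5 .0573 -.0428 .1312 .0; python3 - <<'E'
from cell import env
import cv2
c=env.read_camera("scene");a=c["img"][:,:,::-1];c=env.read_camera("top");b=c["img"][:,:,::-1]
import numpy as np
cv2.imwrite("pics/two2.png",np.hstack([a[80:360,60:440],b[20:300,240:620]]))
E
```

```text
t 2.2833 pos [ 0.6132 -0.1368  0.1797] rot [179.6809  -4.43    15.5893] q [ 29.6  15.9 -21.9  93.7   4.7  67.4 -67.5] F [-1.1 -1.1 -0.3] w 0.06180775227918342
shift mm [  9.  -12.6  57.3] turn deg [ 0.34  0.57 -0.31] turn frac [ 0.012  0.02  -0.011]
```

View pics/two2.png

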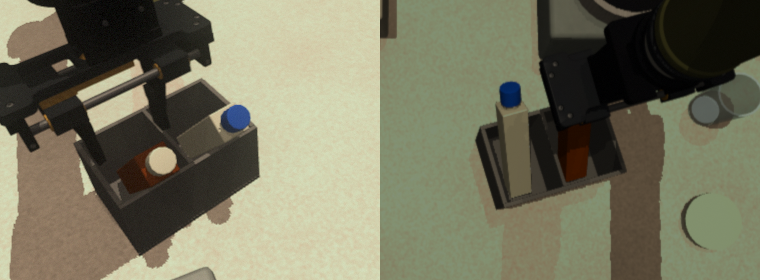

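The fingers straddle the amber bottle: its cap is at (160,160) in the left crop, and the white bottle is clear. The lateral move overshot, so I'll correct it with settle rows.

Request:
{"name": "servo_tool", "arguments": {
  "moves": "0.005 -0.007 0.004 0.01 0.02 -0.01 -0.2;0.003 -0.004 0.004 0 0 0 -0.2;0 0 0 0 0 0 -0.2;0 0 0 0 0 0 -0.2"
}}

```text
time_s: 2.72
tool_pos: [0.6221, -0.123, 0.177]
tool_rot: [179.8, -5.5, 15.9]
force: [0.2, 0.5, -0.5]
grip_width: 0.052
```

```bash
python3 d.py 5 .0573 -.0428 .1312 .0
```

```text
t 2.7167 pos [ 0.6221 -0.123   0.177 ] rot [179.784   -5.4689  15.9047] q [ 28.9  16.1 -22.4  93.9   4.5  66.1 -68.2] F [ 0.2  0.5 -0.5] w 0.05199252304460655
shift mm [-3.9 -1.7 53.7] turn deg [ 0.22 -0.47  0.  ] turn frac [ 0.008 -0.016  0.   ]
```

Request:
{"name": "servo_tool", "arguments": {
  "moves": "-0.002 -0.001 0.012 0 -0.008 0 -0.2;-0.001 -0.001 0.012 0 -0.005 0 -0.2;0 0 0.01 0 0 0 -0.2;0 0 0.007 0 0 0 -0.2;0 0 0 0 0 0 -0.2;0 0 0 0 0 0 -0.2"
}}

```text
time_s: 3.22
tool_pos: [0.6221, -0.1199, 0.1309]
tool_rot: [179.8, -5.0, 16.0]
force: [0.9, -1.0, 0.0]
grip_width: 0.052
```

```bash
python3 d.py 5 .0573 -.0428 .1312 .0
```

```text
t 3.2167 pos [ 0.6221 -0.1199  0.1309] rot [179.8084  -5.0081  15.9924] q [ 28.2  18.5 -22.2  96.4   5.8  61.7 -69.3] F [ 0.9 -1.   0. ] w 0.05204288308521107
shift mm [-0.4  1.5  7.7] turn deg [ 0.18 -0.01  0.09] turn frac [ 0.006 -0.     0.003]
```

Request:
{"name": "servo_tool", "arguments": {
  "moves": "0 0.001 0.006 0 0 0 -0.2;0 0 0.001 0 0 0 -0.2;0 0 0 0 0 0 0.1;0 0 0 0 0 0 0.1;0 0 0 0 0 0 1;0 0 0 0 0 0 1;0 0 0 0 0 0 1;0 0 0 0 0 0 1",
  "squeeze": 30
}}

```text
time_s: 3.88
tool_pos: [0.6234, -0.1216, 0.1237]
tool_rot: [179.8, -5.0, 15.9]
force: [0.7, -0.0, -1.8]
grip_width: 0.0352
```

```bash
python3 d.py 5 .0573 -.0428 .1312 .0; python3 - <<'E'
from cell import env
import cv2
c=env.read_camera("scene");a=c["img"][:,:,::-1];c=env.read_camera("top");b=c["img"][:,:,::-1]
import numpy as np
cv2.imwrite("pics/two3.png",np.hstack([a[80:360,60:440],b[20:300,240:620]]))
E
```

```text
t 3.8833 pos [ 0.6234 -0.1216  0.1237] rot [179.7713  -5.0441  15.9466] q [ 28.1  19.  -22.1  96.7   6.   61.  -69.3] F [ 0.7 -0.  -1.8] w 0.0352029720984621
shift mm [-0.5 -0.5  0.4] turn deg [ 0.22 -0.04  0.05] turn frac [ 0.008 -0.002  0.002]
```

View pics/two3.png

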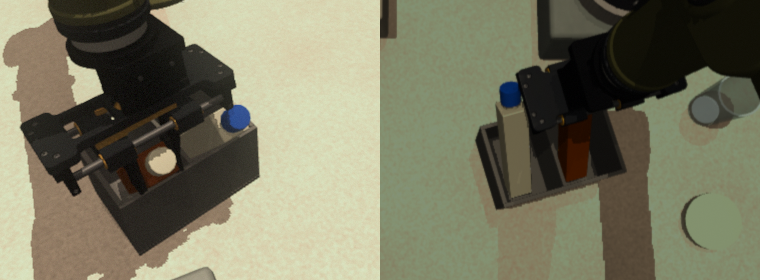

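Gripped with a 35 mm opening. The picture shows both fingers on the amber body and the white bottle untouched. First I'll slide it up along its own axis.

```bash
python3 d.py 5 .0683 -.0428 .1482 .0; cat > wp.py <<'E'
import sys
from d0 import show
E
sed '/^show/d' d.py > d0.py
cat > b.py <<'E'
import sys;from d0 import *
# base bx, bz, theta(deg) -> target
bx,bz,th=map(float,sys.argv[1:4]);t=np.radians(th);L=.148
show(5+40.1-th,bx+L*np.sin(t),-.0435,bz+L*np.cos(t))
E
python3 b.py -.027 .035 40.1
```

```text
t 3.9833 pos [ 0.6234 -0.1216  0.1237] rot [179.772   -5.0425  15.9513] q [ 28.1  19.  -22.1  96.7   6.   61.  -69.3] F [-0.9 -0.2 -1.4] w 0.036145671937705286
shift mm [ 11.9  -0.4 -15.6] turn deg [ 0.22 -0.04  0.05] turn frac [ 0.008 -0.001  0.002]
t 3.9833 pos [ 0.6234 -0.1216  0.1237] rot [179.772   -5.0425  15.9513] q [ 28.1  19.  -22.1  96.7   6.   61.  -69.3] F [-0.9 -0.2 -1.4] w 0.036145671937705286
shift mm [ 12.    0.3 -15.6] turn deg [ 0.22 -0.04  0.05] turn frac [ 0.008 -0.001  0.002]
```

Request:
{"name": "servo_tool", "arguments": {
  "moves": "0.003 0 -0.005 0 0 0 1;0.003 0 -0.004 0 0 0 1;0.003 0 -0.004 0 0 0 1;0.003 0 -0.003 0 0 0 1;0 0 0 0 0 0 1;0 0 0 0 0 0 1"
}}

```text
time_s: 4.48
tool_pos: [0.6339, -0.1178, 0.1414]
tool_rot: [179.9, -4.9, 16.0]
force: [0.2, -0.6, -3.5]
grip_width: 0.0359
```

```bash
python3 b.py -.027 .035 40.1; python3 b.py -.018 .029 27
```

```text
t 4.4833 pos [ 0.6339 -0.1178  0.1414] rot [179.855   -4.9446  15.9553] q [ 27.5  19.3 -22.2  94.1   6.1  63.3 -69.8] F [ 0.2 -0.6 -3.5] w 0.03590109163211446
shift mm [-0.7  1.   1.1] turn deg [0.14 0.06 0.06] turn frac [0.005 0.002 0.002]
t 4.4833 pos [ 0.6339 -0.1178  0.1414] rot [179.855   -4.9446  15.9553] q [ 27.5  19.3 -22.2  94.1   6.1  63.3 -69.8] F [ 0.2 -0.6 -3.5] w 0.03590109163211446
shift mm [-16.9   1.  -13.4] turn deg [ 0.13 13.16  0.07] turn frac [0.005 0.459 0.002]
```

Request:
{"name": "servo_tool", "arguments": {
  "moves": "-0.002 0 -0.002 0 0.057 0 1;-0.002 0 -0.002 0 0.057 0 1;-0.002 0 -0.002 0 0.057 0 1;-0.002 0 -0.0015 0 0.057 0 1;-0.002 0 -0.0015 0 0.057 0 1;-0.002 0 -0.0015 0 0.057 0 1;-0.002 0 -0.0015 0 0.057 0 1;-0.002 0 -0.0015 0 0.057 0 1;0 0 0 0 0 0 1;0 0 0 0 0 0 1"
}}

```text
time_s: 5.32
tool_pos: [0.6134, -0.1216, 0.1496]
tool_rot: [180.0, -18.2, 16.1]
force: [0.5, 0.1, -2.8]
grip_width: 0.0357
```

```bash
python3 b.py -.018 .029 27; python3 b.py -.009 .02 13;python3 - <<'E'
from cell import env
import cv2,numpy as np
A=env.read_camera("scene");a=A["img"][:,:,::-1];Bc=env.read_camera("top");b=Bc["img"][:,:,::-1]
cv2.imwrite("pics/two4.png",np.hstack([a[80:360,60:440],b[20:300,240:620]]))
E
```

```text
t 5.3167 pos [ 0.6134 -0.1216  0.1496] rot [179.9639 -18.2197  16.0985] q [ 36.1   9.4 -24.1 106.9  -6.4  48.6 -57.5] F [ 0.5  0.1 -2.8] w 0.0356519984709088
shift mm [ 3.8  3.  -2.6] turn deg [-0.03 -0.12  0.19] turn frac [-0.001 -0.004  0.007]
t 5.3167 pos [ 0.6134 -0.1216  0.1496] rot [179.9639 -18.2197  16.0985] q [ 36.1   9.4 -24.1 106.9  -6.4  48.6 -57.5] F [ 0.5  0.1 -2.8] w 0.0356519984709088
shift mm [-16.8   2.9 -13.8] turn deg [-0.05 13.88  0.18] turn frac [-0.002  0.485  0.006]
```

View pics/two4.png

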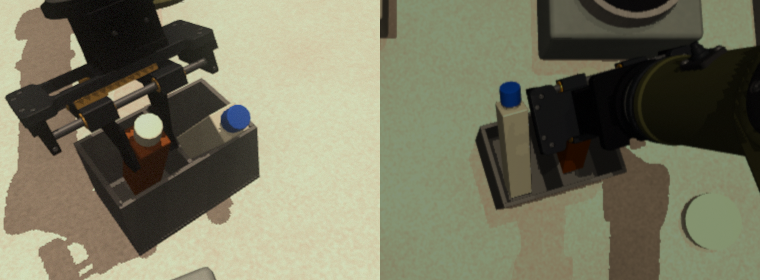

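The bottle is following: its cap is at (148,128) in the left crop, and the white bottle is unchanged. Next I'll check for slip by fitting only the amber pixels.

```bash
cat > fa.py <<'E'
import sys
from d0 import *
from h import *
from fit import *
from cell import env
def amber(x0,save=None):
    Q=[]
    for n in("scene","top"):
        c=env.read_camera(n);P,ok=cloud(c);h=masks(c);b=inbin(P.reshape(-1,3)).reshape(P.shape)
        am=ok&((h[...,0]<12)|(h[...,0]>172))&(h[...,1]>150)&(h[...,2]>30)&(abs(b[...,0])<.11)&(b[...,1]<-.005)&(b[...,1]>-.09)&(b[...,2]<.19)&(b[...,2]>.012)
        Q.append(b[am]);print(n,am.sum())
    Q=np.vstack(Q)
    def res(x):
        l=R.from_euler('zy',[x[3],x[4]][:2],degrees=True) if 0 else R.from_euler('ZYX',[x[3],x[4],x[5]],degrees=True)
        return np.append(np.abs(sdf(l.inv().apply(Q-x[:3]),.018,.165)), [0])
    # fix height through the grip: weak prior on z
    f=lambda x: np.append(res(x),[(x[2]-x0[2])*3, ])
    s=least_squares(f,list(x0)+[0],loss='soft_l1',f_scale=.002,x_scale=[.01,.01,.01,5,5,5])
    print("base",s.x[:3].round(4),"yaw,tilt,roll",s.x[3:].round(2),"med",np.median(res(s.x)),"zmax",np.percentile(Q[:,2],99.5))
amber([float(v) for v in sys.argv[1:6]])
E
python3 fa.py -.022 -.043 .031 0 27
```

```text
scene 942
top 171
base [-0.0201 -0.0399  0.0244] yaw,tilt,roll [ 0.66 27.05  0.25] med 0.00032469465362396956 zmax 0.17910961074047851
```

Request:
{"name": "servo_tool", "arguments": {
  "moves": "-0.0015 0.0005 -0.002 0 0.06 0 1;-0.0015 0.0005 -0.002 0 0.06 0 1;-0.0015 0.0005 -0.002 0 0.06 0 1;-0.002 0.0005 -0.0015 0 0.06 0 1;-0.002 0.0005 -0.0015 0 0.06 0 1;-0.002 0 -0.0015 0 0.06 0 1;-0.002 0 -0.0015 0 0.06 0 1;-0.002 0 -0.0015 0 0.06 0 1;0 0 0 0 0 0 1;0 0 0 0 0 0 1"
}}

```text
time_s: 6.35
tool_pos: [0.6013, -0.1235, 0.1569]
tool_rot: [-180.0, -32.6, 16.8]
force: [0.2, 0.5, -2.5]
grip_width: 0.0354
```

```bash
python3 b.py -.009 .02 13; python3 b.py .0 .012 0
```

```text
t 6.35 pos [ 0.6013 -0.1235  0.1569] rot [-179.9676  -32.5707   16.8165] q [ 44.4   2.2 -24.7 118.2 -30.8  36.8 -32.1] F [ 0.2  0.5 -2.5] w 0.03536292678537972
shift mm [-6.6  4.3 -4.9] turn deg [-0.52 -0.47  0.77] turn frac [-0.018 -0.016  0.027]
t 6.35 pos [ 0.6013 -0.1235  0.1569] rot [-179.9676  -32.5707   16.8165] q [ 44.4   2.2 -24.7 118.2 -30.8  36.8 -32.1] F [ 0.2  0.5 -2.5] w 0.03536292678537972
shift mm [-27.6   4.  -14.6] turn deg [-0.61 12.53  0.71] turn frac [-0.021  0.437  0.025]
```

Request:
{"name": "servo_tool", "arguments": {
  "moves": "-0.003 0.0007 -0.002 0 0.05 0.004 1;-0.003 0.0007 -0.002 0 0.05 0.004 1;-0.003 0.0007 -0.0015 0 0.05 0.004 1;-0.003 0.0007 -0.0015 0 0.05 0.004 1;0 0 0 0 0 0 1;0 0 0 0 0 0 1"
}}

```text
time_s: 6.85
tool_pos: [0.5931, -0.1269, 0.1581]
tool_rot: [-179.7, -38.4, 16.8]
force: [0.8, 0.7, -2.4]
grip_width: 0.0358
```

```bash
python3 b.py .0 .014 0
```

```text
t 6.85 pos [ 0.5931 -0.1269  0.1581] rot [-179.7375  -38.4335   16.7987] q [ 47.    0.2 -23.6 122.7 -45.1  34.7 -16.8] F [ 0.8  0.7 -2.4] w 0.03577250522114007
shift mm [-18.5   3.  -12.5] turn deg [-0.86  6.67  0.66] turn frac [-0.03   0.233  0.023]
```

Request:
{"name": "servo_tool", "arguments": {
  "moves": "-0.003 0.0005 -0.002 -0.006 0.045 0.004 1;-0.003 0.0005 -0.002 -0.006 0.045 0.004 1;-0.003 0.0005 -0.002 -0.006 0.045 0.004 1;-0.003 0.0005 -0.0015 -0.006 0.045 0.004 1;-0.003 0.0005 -0.0015 -0.006 0.045 0.004 1;0 0 0 0 0 0 1;0 0 0 0 0 0 1"
}}

```text
time_s: 7.43
tool_pos: [0.5835, -0.1307, 0.1591]
tool_rot: [179.5, -45.0, 16.9]
force: [1.2, -0.7, -3.0]
grip_width: 0.0359
```

```bash
python3 b.py .0 .014 0; python3 fa.py .0 -.04 .016 0 0;  python3 - <<'E'
from cell import env
import cv2,numpy as np
A=env.read_camera("scene");a=A["img"][:,:,::-1];Bc=env.read_camera("top");b=Bc["img"][:,:,::-1]
cv2.imwrite("pics/two5.png",np.hstack([a[80:360,60:440],b[20:300,240:620]]))
E
```

```text
t 7.4333 pos [ 0.5835 -0.1307  0.1591] rot [179.5345 -45.0389  16.9082] q [ 48.8  -1.5 -21.7 127.9 -62.3  33.9   1.6] F [ 1.2 -0.7 -3. ] w 0.03586674452170481
shift mm [-10.4   2.3  -6.5] turn deg [-0.25  0.06  0.71] turn frac [-0.009  0.002  0.025]
scene 1852
top 171
base [ 0.0529 -0.0491  0.0176] yaw,tilt,roll [-14.67  -4.67  -1.74] med 0.003072791306629276 zmax 0.1834270414770525
```

View pics/two5.png

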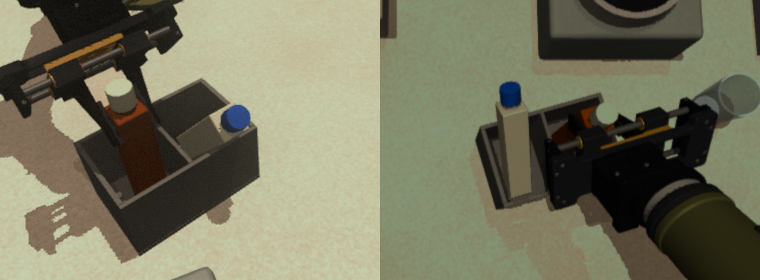

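The bottle now looks upright, with its cap at (120,95) in the left crop. The fit caught the gripper's orange strip, so I'll restrict the region.

```bash
sed -i 's/(abs(b\[...,0\])<.11)&(b\[...,1\]<-.005)&(b\[...,1\]>-.09)&(b\[...,2\]<.19)/(abs(b[...,0]-x0[0])<.035)\&(abs(b[...,1]-x0[1])<.025)\&(b[...,2]<.172+x0[2])/' fa.py
python3 fa.py .013 -.04 .016 0 0
```

```text
scene 1847
top 141
base [ 0.0127 -0.0408  0.0162] yaw,tilt,roll [ 0.91 -0.06 -0.03] med 0.00037247480207283634 zmax 0.18423185357459704
```

Request:
{"name": "servo_tool", "arguments": {
  "moves": "-0.001 0 0.001 0 0 0 1;-0.001 0 0.001 0 0 0 1;-0.001 0 0.001 0 0 0 1;-0.001 0 0.001 0 0 0 1;-0.0007 0 0.0007 0 0 0 1;0 0 0 0 0 0 1;0 0 0 0 0 0 1"
}}

```text
time_s: 8.32
tool_pos: [0.5836, -0.1308, 0.1518]
tool_rot: [179.5, -45.1, 16.9]
force: [0.2, 0.6, -2.6]
grip_width: 0.0355
```

```bash
python3 b.py .0 .008 0; python3 fa.py .013 -.04 .01 0 0
```

```text
t 8.3167 pos [ 0.5836 -0.1308  0.1518] rot [179.5079 -45.0559  16.9299] q [ 48.8  -0.8 -21.7 128.3 -63.4  33.1   3.1] F [ 0.2  0.6 -2.6] w 0.035461211901847596
shift mm [-9.5  2.1 -7.5] turn deg [-0.24  0.04  0.73] turn frac [-0.008  0.001  0.025]
scene 1729
top 151
base [ 0.0126 -0.041   0.0087] yaw,tilt,roll [ 0.75  0.   -0.05] med 0.0003889007487815517 zmax 0.1759938866367856
```

Request:
{"name": "servo_tool", "arguments": {
  "moves": "-0.0005 0 0.0005 0 0 0 1;-0.0005 0 0.0005 0 0 0 1;0 0 0 0 0 0 1;0 0 0 0 0 0 1"
}}

```text
time_s: 8.75
tool_pos: [0.5838, -0.1309, 0.1505]
tool_rot: [179.5, -45.1, 17.0]
force: [0.8, -0.2, -3.6]
grip_width: 0.0358
```

Request:
{"name": "servo_tool", "arguments": {
  "moves": "-0.0005 0 0.0005 0 0 0 1;0 0 0 0 0 0 1;0 0 0 0 0 0 1"
}}

```text
time_s: 9.0
tool_pos: [0.5838, -0.131, 0.1499]
tool_rot: [179.5, -45.1, 17.0]
force: [0.3, 0.1, -2.3]
grip_width: 0.0356
```

```bash
python3 fa.py .013 -.04 .007 0 0;python3 b.py .0 .008 0; 
```

```text
scene 1722
top 145
base [ 0.0129 -0.0413  0.0068] yaw,tilt,roll [ 0.51 -0.1  -0.1 ] med 0.0003768426740094564 zmax 0.17435421958659728
t 9.1 pos [ 0.5837 -0.131   0.1498] rot [179.4584 -45.0724  16.96  ] q [ 48.8  -0.6 -21.7 128.4 -63.8  32.9   3.6] F [-0.4  0.3 -2.8] w 0.03581581980437279
shift mm [-8.2  1.9 -9. ] turn deg [-0.21  0.02  0.75] turn frac [-0.007  0.001  0.026]
```

Still carrying about 2.5 N, with under 1 mm to go.

Request:
{"name": "servo_tool", "arguments": {
  "moves": "-0.0005 0 0.0005 0 0 0 1;0 0 0 0 0 0 1;0 0 0 0 0 0 1"
}}

```text
time_s: 9.35
tool_pos: [0.5839, -0.1311, 0.1492]
tool_rot: [179.4, -45.1, 17.0]
force: [-0.2, 0.3, -2.9]
grip_width: 0.0356
```

Request:
{"name": "servo_tool", "arguments": {
  "moves": "-0.0005 0 0.0005 0 0 0 1;0 0 0 0 0 0 1;0 0 0 0 0 0 1"
}}

```text
time_s: 9.6
tool_pos: [0.5844, -0.1312, 0.1492]
tool_rot: [179.4, -45.2, 17.0]
force: [-0.7, -0.2, -3.5]
grip_width: 0.0354
```

```bash
python3 fa.py .013 -.04 .0065 0 0;python3 b.py .0 .008 0; 
```

```text
scene 1689
top 141
base [ 0.0136 -0.042   0.0062] yaw,tilt,roll [ 0.79 -0.15 -0.26] med 0.0004019806380022896 zmax 0.1736506337131282
t 9.7 pos [ 0.5844 -0.1313  0.1492] rot [179.4088 -45.1499  16.9732] q [ 48.8  -0.4 -21.7 128.4 -64.1  32.8   3.9] F [ 0.5 -0.6 -3.6] w 0.036052753268121955
shift mm [-8.1  1.5 -9.8] turn deg [-0.17 -0.05  0.76] turn frac [-0.006 -0.002  0.026]
```

Request:
{"name": "servo_tool", "arguments": {
  "moves": "-0.001 0 0.0005 0 0 0 1;0 0 0 0 0 0 1;0 0 0 0 0 0 1"
}}

```text
time_s: 9.95
tool_pos: [0.5848, -0.1314, 0.1492]
tool_rot: [179.4, -45.2, 17.0]
force: [0.8, -0.3, -3.4]
grip_width: 0.0357
```

Request:
{"name": "servo_tool", "arguments": {
  "moves": "-0.001 0 0.0005 0 0 0 1;0 0 0 0 0 0 1;0 0 0 0 0 0 1"
}}

```text
time_s: 10.2
tool_pos: [0.5851, -0.1315, 0.1492]
tool_rot: [179.4, -45.3, 17.0]
force: [-0.2, 0.1, 0.0]
grip_width: 0.0359
```

```bash
python3 fa.py .013 -.04 .006 0 0;python3 b.py .0 .008 0; 
```

```text
scene 1712
top 132
base [ 0.0143 -0.0423  0.0062] yaw,tilt,roll [ 0.59 -0.17 -0.18] med 0.00038955655842823345 zmax 0.17384114037869497
t 10.3 pos [ 0.5851 -0.1315  0.1492] rot [179.3611 -45.3443  16.9989] q [ 48.8  -0.3 -21.7 128.4 -64.6  32.7   4.5] F [-1.4 -0.  -0.3] w 0.035866721894903086
shift mm [ -8.5   1.  -10.3] turn deg [-0.14 -0.25  0.77] turn frac [-0.005 -0.009  0.027]
```

Contact confirmed: the tool height has stalled and the carried weight reads about 0 N. I'll release slowly.

Request:
{"name": "servo_tool", "arguments": {
  "moves": "0 0 0 0 0 0 0.15;0 0 0 0 0 0 0.12;0 0 0 0 0 0 0.08;0 0 0 0 0 0 0;0 0 0 0 0 0 -0.1;0 0 0 0 0 0 -0.2;0 0 0 0 0 0 -0.3;0 0 0 0 0 0 -0.3",
  "squeeze": 5
}}

```text
time_s: 10.97
tool_pos: [0.5861, -0.1325, 0.1503]
tool_rot: [179.2, -45.4, 17.0]
force: [-0.7, -0.0, 0.3]
grip_width: 0.0546
```

```bash
python3 fa.py .014 -.042 .006 0 0;python3 b.py .014 .006 0; 
```

```text
scene 1772
top 152
base [ 0.0144 -0.0422  0.006 ] yaw,tilt,roll [ 0.73 -0.01  0.11] med 0.0003577981720472717 zmax 0.17290318279120684
t 11.0667 pos [ 0.5861 -0.1325  0.1503] rot [179.1934 -45.4298  17.0502] q [ 48.8  -0.4 -21.7 128.3 -64.6  32.7   4.5] F [ 0.1  0.7 -0.1] w 0.05583624940179967
shift mm [-1.3 -0.   1.4] turn deg [-0.01 -0.34  0.81] turn frac [-0.    -0.012  0.028]
```

Request:
{"name": "servo_tool", "arguments": {
  "moves": "0 0 -0.006 0 0 0 -0.3;0 0 -0.01 0 0 0 -0.3;0 0 -0.012 0 0 0 -0.3;0 0 -0.012 0 0 0 -0.3;0 0 -0.012 0 0 0 -0.3"
}}

```text
time_s: 11.48
tool_pos: [0.5474, -0.1414, 0.1874]
tool_rot: [179.5, -45.3, 17.0]
force: [0.4, -0.1, -0.0]
grip_width: 0.0564
```

```bash
python3 fa.py .014 -.042 .006 0 0;python3 b.py .014 .006 0; 
```

```text
scene 1535
top 271
base [ 0.0143 -0.0421  0.0061] yaw,tilt,roll [0.6  0.03 0.18] med 0.0003926875602190405 zmax 0.17319899836456956
t 11.5833 pos [ 0.548  -0.1429  0.1887] rot [179.2782 -45.3872  17.0131] q [ 51.4  -7.6 -19.1 129.4 -60.2  40.4   0.5] F [-0.4 -1.   0.2] w 0.05656589210209317
shift mm [-1.   0.5 56.5] turn deg [-0.07 -0.29  0.78] turn frac [-0.002 -0.01   0.027]
```

Request:
{"name": "servo_tool", "arguments": {
  "moves": "0.006 0 -0.012 0 0 0 -0.3;0.007 0 -0.012 0 0 0 -0.3;0.008 0 -0.012 0 0 0 -0.3;0.01 0 -0.012 0 0 0 -0.3;0.01 0 -0.012 0 0 0 -0.3;0.01 0 -0.012 0 0 0 -0.3;0.01 0 -0.012 0 0 0 -0.3;0 0 0 0 0 0 -0.3;0 0 0 0 0 0 -0.3"
}}

```text
time_s: 12.33
tool_pos: [0.5292, -0.1459, 0.2939]
tool_rot: [179.3, -45.2, 17.0]
force: [-0.5, 0.5, -0.9]
grip_width: 0.0565
```

```bash
python3 fa.py .014 -.042 .006 0 0;python3 b.py .014 .006 0; python3 - <<'E'
from cell import env
import cv2,numpy as np
from fit import fit
A=env.read_camera("scene");a=A["img"][:,:,::-1];Bc=env.read_camera("top");b=Bc["img"][:,:,::-1]
fit(1,[A])
cv2.imwrite("pics/two6.png",np.hstack([a[80:360,60:440],b[20:300,240:620]]))
E
```

```text
scene 1411
top 273
base [ 0.0142 -0.0421  0.0062] yaw,tilt,roll [0.43 0.11 0.23] med 0.00043296590521384876 zmax 0.17327215214521235
t 12.4333 pos [ 0.5292 -0.1457  0.2933] rot [179.3709 -45.1895  16.9335] q [ 53.3 -16.5 -17.  123.2 -51.4  52.8 -12.3] F [0.1 0.6 0.4] w 0.056698668871716915
shift mm [-61.7   2.3 143.5] turn deg [-0.1  -0.09  0.73] turn frac [-0.004 -0.003  0.025]
n 2105
bin-frame base [-0.0368  0.051   0.017 ] az,tilt [-2.00e-02  3.99e+01] med res 0.00030549079301614435 1.0
```

View pics/two6.png

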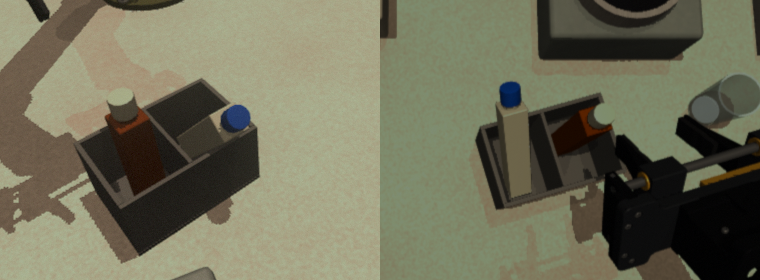

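The amber bottle stands clear of the gripper, with its cap at (122,103) in the left crop. The white bottle still leans as before, with its cap at (236,118). The arm is still and touching nothing.

```bash
python3 - <<'E'
from cell import env
print(env.sign_off())
E
```

```text
the job is handed in; nothing more can be done
None
```

The amber bottle is standing upright on the floor of its own compartment, and I handed the job in at about 12.5 s. I gripped it by its flat sides above the rim and slid it about 20 mm up along its own axis. I then turned it upright inside the bin and lowered it in steps of 1 mm or less until the floor took its weight. After that I opened the jaws slowly and backed the arm away.

**Last checks:**
- **Amber bottle:** its tilt fits to about 0.2° and its base is at the height of the bin floor. It did not move after release.
- **White bottle:** its fitted pose is unchanged from the start, leaning at 39.9°.
- **Contact and force:** the gripper is well clear of everything and the wrist force reads about 0 N.

**Not as planned:**
- **Bad fit:** one mid-way fit of the amber bottle failed because it picked up the gripper's orange strip. Limiting the fit to the bottle's area fixed it.
- **Off centre:** the bottle stands about 14 mm off the compartment's centre, towards the far wall, but is clear of all the walls.
- **Joint margin:** joint 2 ended at -16.5°, within its range but only 0.8° from its limit.

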